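# Refit the brake pedal on a cart caster

## Task

A cart caster lies on its side in a wooden jig and its brake pedal is off. Of the two loose steel pedals pick up the one with the T-shaped splined bore and the oblong foot plate, turn it so that its bore matches the three splines of the caster's upright shaft (foot plate pointing away from the caster's mounting plate, out over the wheel), and thread it on until it is fully home and lies level. Leave the round-bored pedal where it is.

Things in the scene. Friction and masses are not known exactly. Their poses are not given: they have to be found in the camera images.
- pedal_mid (a point): Grip point of the pedal to fit: middle of its arm, 7 mm above its flat underside; it balances here. Bare steel, 0.35 kg, lies flat. Arm 26 mm wide (y), 14 mm thick, bare from x = -31 to 42 mm. At -x an eight-sided hub, 62 mm across, 24 mm tall; at +x an oblong foot plate 40 x 62 mm, 14 mm thick, with three thin black ribs across. +x points from hub to foot plate, z up.
- pedal_bore (a point): Centre of that pedal's through bore at its underside, 62 mm along -x from pedal_mid, same axes. The bore is a T of three 18 mm wide slots that reach 21.5 mm from the centre towards +x, +y and -y; towards -x it reaches only 11.5 mm, so it goes on one way round.
- shaft_foot (a point): Foot of the fixed caster's upright steel shaft, at the seat collar (96 mm above the table) where the pedal's underside rests. Shaft 44 mm tall, splines towards +x, +y, -y: 10 mm wide, 18 mm reach, tapering from 16 mm up to a 6 mm nose; play 3 mm, 10 deg. +x points away from the mounting plate; fitted pedal has these axes. A rest at x = 120 mm carries its foot plate; 6 mm free below its arm.
- round_mid (a point): Middle of the arm of the other loose pedal, which must stay where it is: same steel, arm and length, but its hub is round with a plain 28 mm round bore and its foot plate is a 58 mm disc. +x from hub to foot plate. The two pedals lie side by side to the right of the caster, either one nearer to it.
Not all that is in view belongs to the job. What is shaped like the part that bears pedal_mid but red is not meant.

How it is judged:
By the outcome, as a careful person would: the job done as asked, in the order asked, and still so for the second after the job is handed in, with the robot touching nothing.
It also fails if it takes over 40 s, if anything falls off the work surface, if the arm or the gripper's body presses on something with over 40 N, if the wrist force passes 120 N, or if a joint passes its speed limit or range.

## Robot

A 6-joint arm with a two-finger parallel gripper is mounted at the origin on the work surface. World frame = base frame: x ahead of the robot, y to its left, z up, the work surface at z = 0. Lengths are in m, angles in rad, forces in N, time in s.
With the tool pointing down it reaches from about 0.275 to 1 m from the base axis. Payload 8.4 kg.
Tool frame: the origin (TCP) lies on the centre line of the jaws, within the pads' length; the fingertips stand 17 mm ahead of it and the grasp point (between the pads) lies 2 mm behind it (bot.tcp_to_tips is the y of the fingertips in the tool frame, in m); y points along the fingers, z is the direction in which the jaws open and shut, and the axes are right-handed (so a half turn about y gives the same grasp; the last joint's range is limited). The gripper opens to 85 mm and grips with 20 to 120 N. Pads are 22 mm wide; open, the fingers measure 114 mm over their backs; the gripper's body (76 mm by 85 mm) begins 54 mm behind the grasp point. The pads swing forward as they close: fully open they stand 13 mm farther back than shut.
Start: joints at [1.275, 0.353, 1.633, -0, 1.155, -0.002], TCP at [0.181, 0.598, 0.248] pointing down, gripper open.
Joint ranges: [-2.63, 2.63], [-0.92, 2.1], [0.06, 2.66], [-1.3, 4.44], [0, 2.69], [-3.02, 3.02]. Speed limits (rad/s): [2.22, 2.22, 2.79, 3.14, 3.14, 3.14].

## Interface

Orientations are given as a unit quaternion [x, y, z, w].
In Python, from workcell import bot, hand, kinematics, get_obs, vision, hand_in gives the robot as it stands. The module is installed in compiled form; this text tells all that it offers. Calls block until the motion is done:
- bot.reach(position, orientation): joint-space move of the TCP to a pose.
- bot.servo_line(position, ori=None, velocity=0.15): straight line of the TCP; ori=None keeps the orientation; velocity is the mean speed in m/s.
- bot.goto_joints(angles): joint-space move.
- hand.move_gripper(opening, strength=None): finger opening in m; strength is the grip in N (None keeps the last); returns when the fingers have stopped.
- bot.dwell(seconds).
- kinematics.solve_ik(position, orientation): joint angles nearest the present ones, or None.
- get_obs(): the state.
- vision.read_camera(name): name is "side" or "top"; returns a dict with "frame" (384x512x3 uint8, red, green, blue), "intrinsics" (3x3 intrinsics, pixels), "view" (4x4, takes a point from world to camera coordinates). Camera axes: x right, y down, z forward; pixel columns grow to the right and rows downward; lengths in m; the calibration is good to about 2 mm. A picture is of the moment at which its call begins. There is no depth.
A pose or a line that the arm cannot do raises bot.IKError and nothing moves.
- hand_in(): hands the job in, once; it reports no verdict.
The state is a dict: "time_s": time; "joint_pos": joint angles; "joint_vel": joint speeds; "joint_efforts": joint torques, N m; "position": TCP position; "orientation": TCP orientation; "wrist_force": force on the tool from outside, world axes, zero at the start; "ft_torque": the same for the moment, N m; "gripper_width": finger opening in m.
Only numpy, scipy, OpenCV 4.12 (cv2) and the standard library are available. Lean on these libraries where they do the work, as an engineer would, in place of code of your own. Each camera call takes 0.05 s, during which the arm holds its last target.

## Working session

There is one attempt and no reset: what is moved stays moved. The work goes in short steps, each a Python script; the robot and the scene stay as the last script left them, time stands still between calls to the robot, and variables do not carry over. Pictures are saved under pics/ and viewed, and the job is handed in when it is done.

```bash
mkdir -p pics
python3 - <<'E'
from workcell import bot, hand, kinematics, get_obs, vision
import cv2,numpy as np
for n in("top","side"):
    c=vision.read_camera(n); cv2.imwrite(f"pics/{n}0.png",c["frame"][:,:,::-1])
    print(n,c["intrinsics"].tolist(),np.round(c["view"],4).tolist())
    np.savez(f"{n}0.npz",**c)
o=get_obs(); print(o["time_s"],o["orientation"],o["gripper_width"])
E
```

```text
top [[440.2260019685516, 0.0, 256.0574364296943], [0.0, 440.2260019685516, 188.87275511863683], [0.0, 0.0, 1.0]] [[0.014, -0.9999, -0.0006, -0.011], [-0.997, -0.014, -0.0762, 0.4198], [0.0762, 0.0016, -0.9971, 1.0925], [0.0, 0.0, 0.0, 1.0]]
side [[431.0181609329098, 0.0, 255.25637339650874], [0.0, 431.0181609329098, 192.6076545069439], [0.0, 0.0, 1.0]] [[0.919, -0.394, 0.0104, -0.4007], [-0.2092, -0.5099, -0.8344, 0.1635], [0.3341, 0.7647, -0.551, 0.946], [0.0, 0.0, 0.0, 1.0]]
0.1 [ 0.69993502 -0.10355408  0.10341834 -0.69905091] 0.08559542353881947
```

View pics/top0.png

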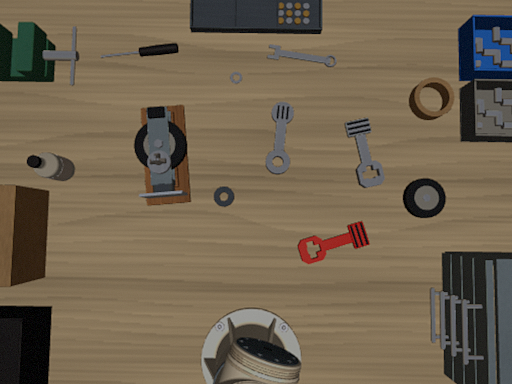

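View pics/side0.png

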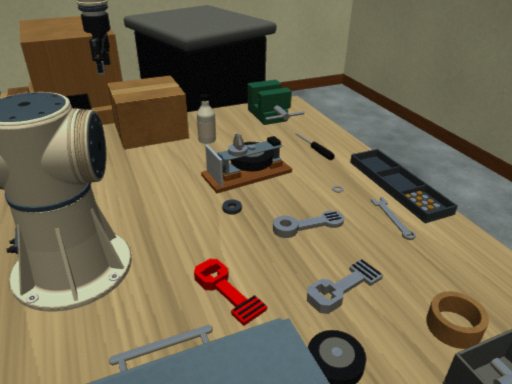

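Candidates in the top view:
- Grey eight-sided-hub pedal: hub (370,174), oblong plate (358,127). It fits the description.
- Grey round-hub pedal: hub (278,161). It must stay.
- Red look-alike: hub (312,249). Not meant.
- Wrench: (300,56). Clutter.

The caster is at (160,155). I'll check close crops next.

Run:
```python
import cv2,numpy as np
t=cv2.imread("pics/top0.png");s=cv2.imread("pics/side0.png")
r=lambda im,x,y,w,h,k:cv2.resize(im[y:y+h,x:x+w],None,fx=k,fy=k,interpolation=cv2.INTER_CUBIC)
a=r(t,335,110,60,85,6.5);b=r(t,130,95,65,85*1,6.5)
cv2.imwrite("pics/c1.png",np.hstack([a[:552],b[:552,:400]]))
cv2.imwrite("pics/c2.png",np.hstack([r(s,195,125,100,70,4),r(s,300,255,90,70,4)]))
```

```text
(no output)
```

View pics/c1.png

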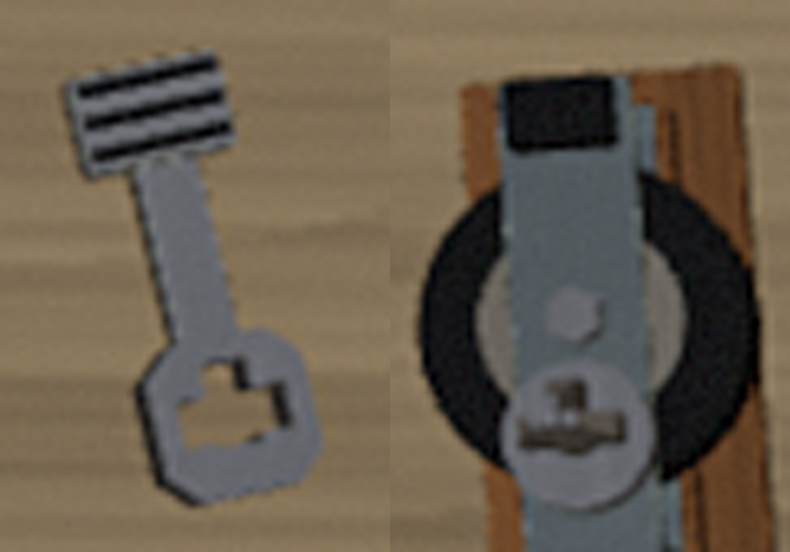

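View pics/c2.png

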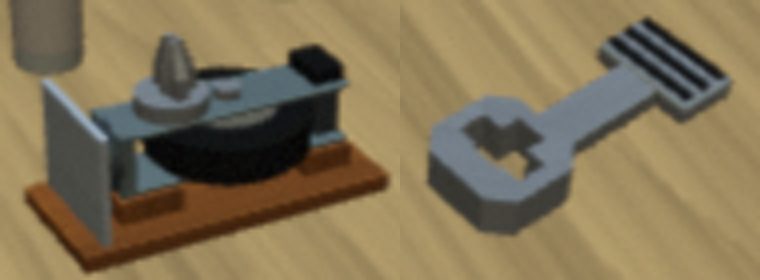

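Close crop confirms the choice: the grey pedal with the T bore, hub (370,174) and three-rib oblong plate. The caster collar is at about (159,162), with its rest pad at (156,113) further out. Next I'll measure them.

```bash
cat > h.py <<'E'
import numpy as np,cv2
def plane(c,uv,z):
    uv=np.atleast_2d(uv).astype(float);K=c["intrinsics"];V=c["view"];R=V[:3,:3];t=V[:3,3]
    C=-R.T@t; d=np.c_[uv,np.ones(len(uv))]@np.linalg.inv(K).T@R
    return C+d*((z-C[2])/d[:,2])[:,None]
def proj(c,P):
    P=np.atleast_2d(P);q=(P@c["view"][:3,:3].T+c["view"][:3,3])@c["intrinsics"].T
    return q[:,:2]/q[:,2:]
E
python3 - <<'E'
from h import *
c=dict(np.load("top0.npz"));s=dict(np.load("side0.npz"))
k=6
def crop(im,x,y,w,h): return cv2.resize(im[y:y+h,x:x+w],None,fx=k,fy=k,interpolation=cv2.INTER_CUBIC)
def uv(p,x,y): return (np.asarray(p,float).reshape(-1,2)+.5)/k-.5+[x,y]
x0,y0,w,h=335,110,60,85
im=crop(c["frame"],x0,y0,w,h).astype(int)
m=((im[...,2]-im[...,0]>-8)).astype(np.uint8)*255   # blue not below red: steel / black
cv2.imwrite("pics/m1.png",m)
cs,_=cv2.findContours(m,cv2.RETR_CCOMP,cv2.CHAIN_APPROX_NONE)
cs=sorted(cs,key=cv2.contourArea)[::-1]
for q in cs[:3]: 
    M=cv2.moments(q); print(M['m00']/36, uv([M['m10']/M['m00'],M['m01']/M['m00']],x0,y0))
P=plane(c,uv(cs[0],x0,y0),.014)[:,:2]
(mc,sz,ang)=cv2.minAreaRect((P*1000).astype(np.float32));print(mc,sz,ang)
# axis first guess
ax=np.array([.35,.09]) ;
g=plane(c,[[358,127],[370,174]],.014)[:,:2];ax=g[0]-g[1];ax/=np.linalg.norm(ax)
for it in range(3):
    n=np.array([-ax[1],ax[0]]);o=g.mean(0)
    a=(P-o)@ax;b=(P-o)@n
    hist=(a>-.02)&(a<.03)&(abs(b)<.02)
    up=hist&(b>0);lo=hist&(b<0)
    pu=np.polyfit(a[up],b[up],1);pl=np.polyfit(a[lo],b[lo],1)
    print("edges",pu,pl,"ext",a.min(),a.max())
    sl=(pu[0]+pl[0])/2;ax=ax+sl*n;ax/=np.linalg.norm(ax)
print("axis",np.degrees(np.arctan2(ax[1],ax[0])))
n=np.array([-ax[1],ax[0]]);b0=(pu[1]+pl[1])/2
a=(P-o)@ax
print("line pt",o+n*b0,"far end",o+n*b0+ax*a.max(),"mid by far end",o+n*b0+ax*(a.max()-.082))
Ph=plane(c,uv(cs[0],x0,y0),.024)[:,:2];Pg=plane(c,uv(cs[0],x0,y0),.0)[:,:2]
print("mid by hub near end z=.024:",o+n*b0+ax*(((Ph-o)@ax).min()+.093),"z=0:",o+n*b0+ax*(((Pg-o)@ax).min()+.093))
# caster
x1,y1,w1,h1=130,95,65,115
im=crop(c["frame"],x1,y1,w1,h1).astype(int)
cv2.imwrite("pics/cast.png",im[:,:,::-1])
mm=((im[...,2]-im[...,0]>-6)&(im[...,2]-im[...,0]<14)&(im.sum(2)>270)).astype(np.uint8)*255
mb=(im.sum(2)<110).astype(np.uint8)*255
cv2.imwrite("pics/m2.png",np.hstack([mm,mb]))
E
```

```text
1203.0694444444443 [[364.69083806 154.23611448]]
149.79166666666666 [[369.40950652 172.81897955]]
(517.3114013671875, -279.35186767578125) (173.67308044433594, 66.23536682128906) 13.23953628540039
edges [-0.01250898  0.01411195] [-0.01212016 -0.01123189] ext -0.09175646071237688 0.08204703353074988
edges [2.59797225e-05 1.41116256e-02] [ 6.83309772e-05 -1.12294188e-02] ext -0.09167498628384425 0.08199945966838822
edges [-2.11662498e-05  1.41116255e-02] [ 2.11977959e-05 -1.12294189e-02] ext -0.0916753248067795 0.08199921640956966
axis 13.28063788161875
line pt [ 0.52157497 -0.27637239] far end [ 0.60138125 -0.25753546] mid by far end [ 0.52157421 -0.27637257]
mid by hub near end z=.024: [ 0.52262203 -0.27612526] z=0: [ 0.5232033  -0.27598806][ WARN:0@0.096] global loadsave.cpp:1063 imwrite_ Unsupported depth image for selected encoder is fallbacked to CV_8U.
```

View pics/m1.png

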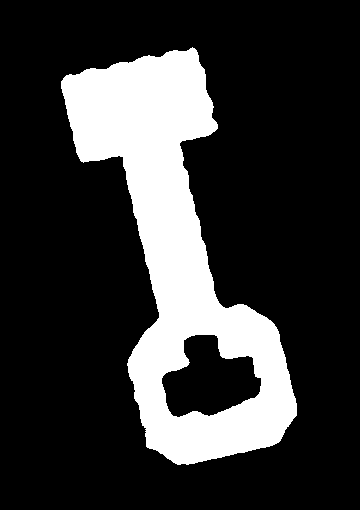

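View pics/m2.png

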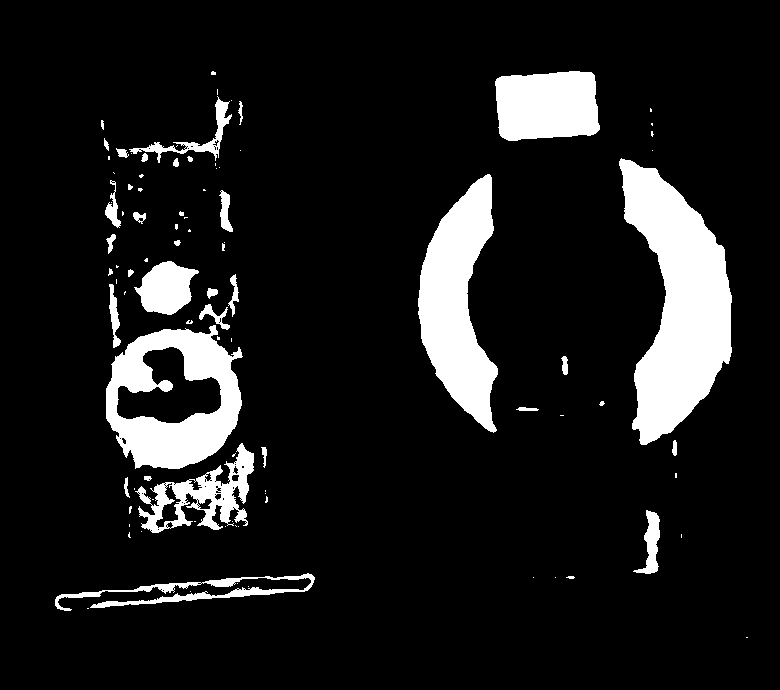

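View pics/cast.png

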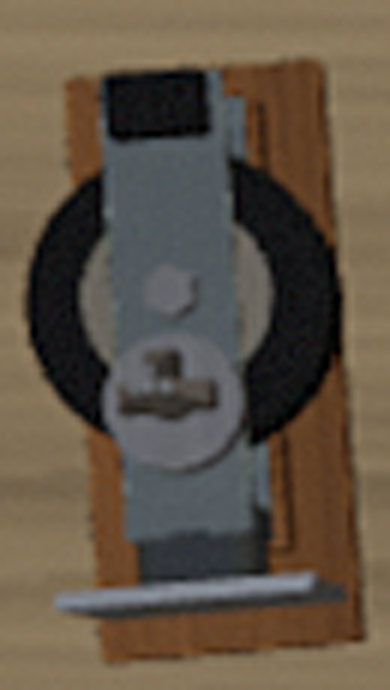

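Run:
```python
from h import *
c=dict(np.load("top0.npz"));s=dict(np.load("side0.npz"))
k=6;x1,y1=130,95
uv=lambda p:(np.asarray(p,float).reshape(-1,2)+.5)/k-.5+[x1,y1]
im=cv2.imread("pics/m2.png",0);mm=im[:,:390].copy();mb=im[:,390:]
mm[:328]=0;mm[472:]=0
mm=cv2.morphologyEx(mm,cv2.MORPH_OPEN,np.ones((9,9)))
cs,_=cv2.findContours(mm,cv2.RETR_EXTERNAL,cv2.CHAIN_APPROX_NONE)
q=cv2.convexHull(max(cs,key=cv2.contourArea))
P=plane(c,uv(q),.096)[:,:2]
e=cv2.fitEllipse((P*1000).astype(np.float32));print("collar",e)
cc,r=cv2.minEnclosingCircle((P*1000).astype(np.float32));print(cc,r)
cs,_=cv2.findContours(mb[:170].copy(),cv2.RETR_EXTERNAL,cv2.CHAIN_APPROX_NONE)
q=max(cs,key=cv2.contourArea)
rr=cv2.minAreaRect((plane(c,uv(q),.096)[:,:2]*1000).astype(np.float32));print("rest",rr)
d=np.array(rr[0])-np.array(e[0]);print("dir",np.degrees(np.arctan2(d[1],d[0])),np.linalg.norm(d))
# board edges (brown) via rough points in crop
for a,b in(((325,62),(365,636)),((66,80),(105,655))):
    g=plane(c,uv([a,b]),.015);d=g[0]-g[1];print("board",np.degrees(np.arctan2(d[1],d[0])))
# project candidate points into both views
x=np.array(e[0])/1000
for z in(.096,.14): print(proj(c,[*x,z]),proj(s,[*x,z]))
print("rest side",proj(s,[*(np.array(rr[0])/1000),.096]))
for p in([.5216,-.2764,.014],):
    ax=np.array([np.cos(np.radians(13.28)),np.sin(np.radians(13.28)),0])
    pts=np.array([np.array(p),np.array(p)-.062*ax+[0,0,.01],np.array(p)+.062*ax])
    print("pedal side",proj(s,pts),proj(c,pts))
S=cv2.resize(s["frame"][...,::-1][125:195,195:295],None,fx=7,fy=7,interpolation=cv2.INTER_CUBIC)
for P in([*x,.096],[*x,.14],[*(np.array(rr[0])/1000),.096]):
    u=(proj(s,P)[0]-[195,125]+.5)*7;cv2.circle(S,tuple(int(v) for v in u),3,(0,0,255),-1)
S2=cv2.resize(s["frame"][...,::-1][255:325,300:390],None,fx=7,fy=7,interpolation=cv2.INTER_CUBIC)
for P in pts:
    u=(proj(s,P)[0]-[300,255]+.5)*7;cv2.circle(S2,tuple(int(v) for v in u),3,(0,0,255),-1)
cv2.imwrite("pics/s_chk.png",S);cv2.imwrite("pics/s_chk2.png",S2)
```

```text
collar ((476.62371826171875, 225.19688415527344), (53.56816482543945, 56.465415954589844), 79.24723052978516)
(476.094482421875, 225.01956176757812) 29.319719314575195
rest ((592.7622680664062, 234.7885284423828), (26.22325897216797, 40.10304260253906), 4.814476490020752)
dir 4.721226072072843 116.53395381118035
board 5.435525564942335
board 5.75905693320391
[[158.27658201 160.83823706]] [[237.5012387  146.44168615]]
[[153.93088834 158.10360205]] [[237.30713113 132.32576511]]
rest side [[273.06799931 138.21890432]]
pedal side [[345.0176212  280.42559036]
 [324.01850722 289.8912222 ]
 [365.07251828 268.30781203]] [[363.43424268 150.51515997]
 [370.19615527 173.7878415 ]
 [357.73967989 127.00119743]]
```

View pics/s_chk.png

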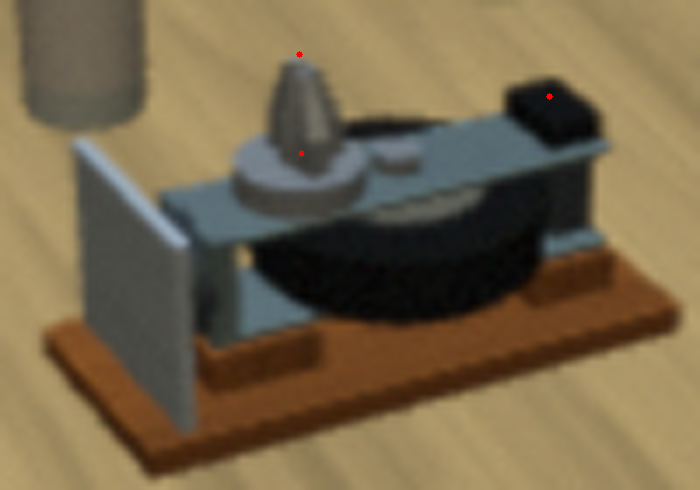

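View pics/s_chk2.png

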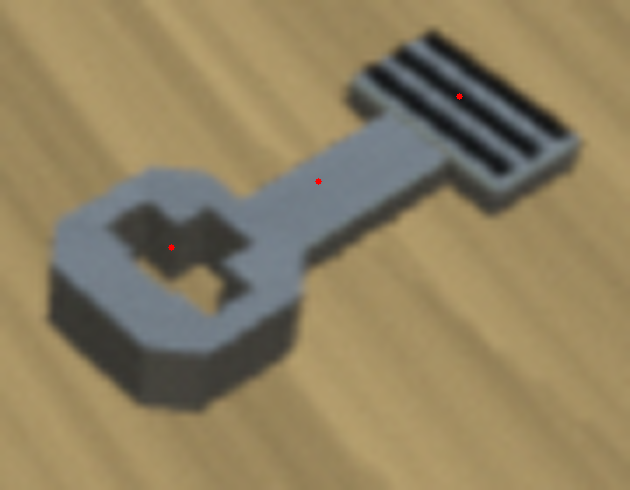

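```bash
cat >> h.py <<'E'
from scipy.spatial.transform import Rotation as Ro
def quat(yaw,flip=1,ax=None):
    # tool y down, tool z along part y (times flip); yaw in deg
    c,s=np.cos(np.radians(yaw)),np.sin(np.radians(yaw))
    z=flip*np.array([-s,c,0]);y=np.array([0,0,-1.]);x=np.cross(y,z)
    return Ro.from_matrix(np.c_[x,y,z]).as_quat()
E
python3 - <<'E'
from h import *
from workcell import bot, hand, kinematics, get_obs, vision
print(bot.tcp_to_tips)
o=get_obs();print(Ro.from_quat(o["orientation"]).as_matrix().round(2).tolist())
for f in(1,-1):
  for p,y in(((.522,-.279,.1),13.3),((.522,-.279,.018),13.3),((.536,.23,.25),5.2),((.536,.23,.115),5.2)):
    j=kinematics.solve_ik(list(p),quat(y,f).tolist());print(f,p,None if j is None else np.round(j,2))
E
```

```text
0.017
[[0.96, -0.0, 0.29], [-0.29, -0.0, 0.96], [-0.0, -1.0, -0.0]]
1 (0.522, -0.279, 0.1) [-0.49  0.48  1.82 -0.    0.84 -2.3 ]
1 (0.522, -0.279, 0.018) [-0.49  0.6   1.85 -0.    0.69 -2.3 ]
1 (0.536, 0.23, 0.25) [ 0.4   0.29  1.72 -0.    1.13 -1.26]
1 (0.536, 0.23, 0.115) [ 0.4   0.45  1.83 -0.    0.86 -1.26]
-1 (0.522, -0.279, 0.1) [-0.49  0.48  1.82 -0.    0.84  0.85]
-1 (0.522, -0.279, 0.018) [-0.49  0.6   1.85 -0.    0.69  0.85]
-1 (0.536, 0.23, 0.25) [ 0.4   0.29  1.72 -0.    1.13  1.88]
-1 (0.536, 0.23, 0.115) [ 0.4   0.45  1.83 -0.    0.86  1.88]
```

Run:
```python
from h import *
from workcell import bot, hand, kinematics, get_obs, vision
q=quat(13.3,-1).tolist()
bot.reach([.522,-.279,.09],q)
bot.servo_line([.522,-.279,.021],velocity=.12)
o=get_obs();print(o["time_s"],np.round(o["position"],4),np.round(o["wrist_force"],1))
hand.move_gripper(0.0,110)
o=get_obs();print(o["time_s"],o["gripper_width"],np.round(o["position"],4),np.round(o["wrist_force"],1))
bot.servo_line([.522,-.279,.12],velocity=.15)
o=get_obs();print(o["time_s"],o["gripper_width"],np.round(o["position"],4),np.round(o["wrist_force"],1),np.round(o["ft_torque"],2))
for n in("top","side"):
    c=vision.read_camera(n); cv2.imwrite(f"pics/{n}1.png",c["frame"][:,:,::-1]);np.savez(f"{n}1.npz",**c)
```

```text
4.1583 [ 0.5223 -0.2791  0.0213] [-0.3  0.3 -0.6]
4.7583 0.022536617292268624 [ 0.5222 -0.2791  0.0219] [-1.9  0.6  9. ]
5.5667 0.0222336061787948 [ 0.5213 -0.2786  0.1191] [ 0.6 -0.8 -4.6] [ 0.02 -0.03  0.01]
```

View pics/side1.png

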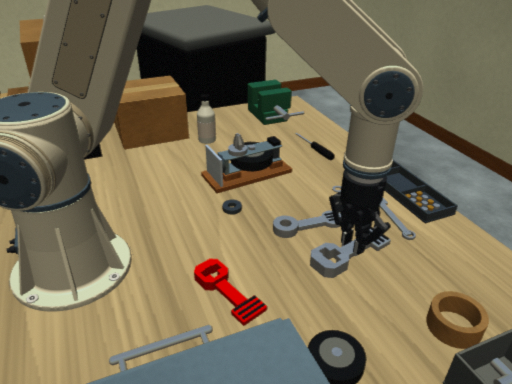

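View pics/top1.png

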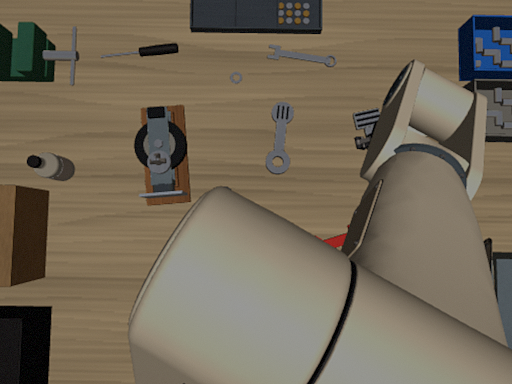

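Run:
```python
from h import *
s=dict(np.load("side1.npz"))
ax=np.array([np.cos(np.radians(13.3)),np.sin(np.radians(13.3)),0]);n=np.array([-ax[1],ax[0],0])
m=np.array([.5213,-.2786,.0972])
b=m-.062*ax
x0,y0,w,h,k=300,205,100,75,8
S=cv2.resize(s["frame"][...,::-1][y0:y0+h,x0:x0+w],None,fx=k,fy=k,interpolation=cv2.INTER_CUBIC)
T=np.array([[11.5*-1,-9],[-11.5,-21.5],[9*-1,-21.5]])
# T-bore outline: slots 18 wide
T=np.array([[-11.5,-9],[-11.5,9],[-9,9],[-9,21.5],[9,21.5],[9,9],[21.5,9],[21.5,-9],[9,-9],[9,-21.5],[-9,-21.5],[-9,-9]])/1000
P=b+[0,0,.024]+T[:,:1]*ax+T[:,1:]*n
u=((proj(s,P)-[x0,y0]+.5)*k).astype(int);cv2.polylines(S,[u],True,(0,0,255),1)
r=.031/np.cos(np.pi/8)
H=np.array([[r*np.cos(t),r*np.sin(t)] for t in np.pi/8+np.arange(8)*np.pi/4])
P=b+[0,0,.024]+H[:,:1]*ax+H[:,1:]*n
u=((proj(s,P)-[x0,y0]+.5)*k).astype(int);cv2.polylines(S,[u],True,(0,255,255),1)
cv2.imwrite("pics/grip.png",S)
```

```text
(no output)
```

View pics/grip.png

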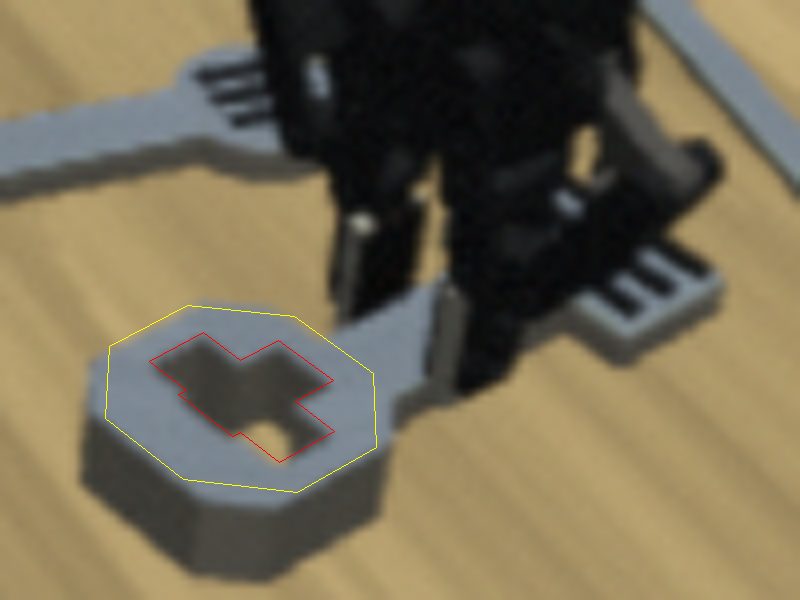

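Run:
```python
from h import *
s=dict(np.load("side0.npz"));c=dict(np.load("top0.npz"))
def draw(cam,x,y,yaw,x0,y0,w,h,k):
    S=cv2.resize(cam["frame"][...,::-1][y0:y0+h,x0:x0+w],None,fx=k,fy=k,interpolation=cv2.INTER_CUBIC)
    S=np.clip(S.astype(float)*1.6,0,255).astype(np.uint8)
    t=np.linspace(0,2*np.pi,60)
    R=Ro.from_euler('z',yaw,degrees=True).as_matrix()
    def pl(P,col,cl=True):
        P=np.asarray(P)@R.T+[x,y,0]
        cv2.polylines(S,[((proj(cam,P)-[x0,y0]+.5)*k).astype(int)],cl,col,1)
    pl(np.c_[.027*np.cos(t),.027*np.sin(t),0*t+.096],(0,255,255))
    for z,r in((.112,.018),(.14,.006)):
        w2=.005 if r>.006 else .003
        for d in((1,0),(0,1),(0,-1)):
            a=np.array(d)*1.;b=np.array([-a[1],a[0]])
            pl([[*(a*r+b*w2),z],[*(a*r-b*w2),z]],(0,0,255))
    a=.120;pl([[a-.013,-.02,.096],[a+.013,-.02,.096],[a+.013,.02,.096],[a-.013,.02,.096]],(0,255,0))
    return S
a=draw(s,.4748,.2215,5.2,215,120,70,45,9)
b=draw(c,.4748,.2235,5.2,130,100,60,80,7)
cv2.imwrite("pics/o_s.png",a);cv2.imwrite("pics/o_t.png",b)
```

```text
(no output)
```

View pics/o_s.png

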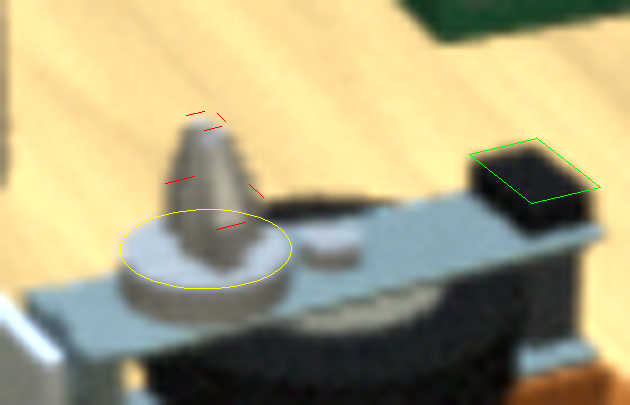

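View pics/o_t.png

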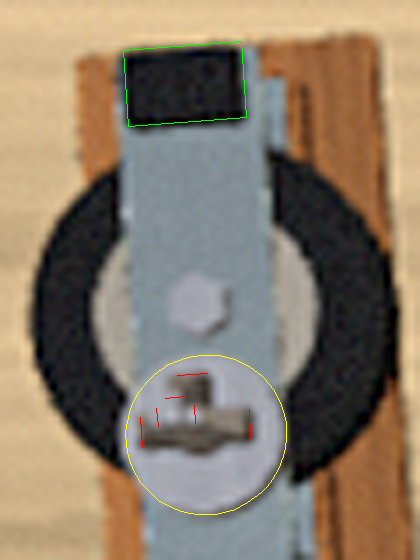

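```bash
cat >> h.py <<'E'
def over(s,tcp,yaw,dz,crop,k,name,pts=()):
    x0,y0,w,h=crop
    ax=np.array([np.cos(np.radians(yaw)),np.sin(np.radians(yaw)),0]);n=np.array([-ax[1],ax[0],0])
    b=np.array(tcp)-[0,0,dz]-.062*ax
    S=cv2.resize(s["frame"][...,::-1][y0:y0+h,x0:x0+w],None,fx=k,fy=k,interpolation=cv2.INTER_CUBIC)
    S=np.clip(S.astype(float)*1.5,0,255).astype(np.uint8)
    T=np.array([[-11.5,-9],[-11.5,9],[-9,9],[-9,21.5],[9,21.5],[9,9],[21.5,9],[21.5,-9],[9,-9],[9,-21.5],[-9,-21.5],[-9,-9]])/1000
    for z,col in((.024,(0,0,255)),(0,(255,0,255))):
        P=b+[0,0,z]+T[:,:1]*ax+T[:,1:]*n
        cv2.polylines(S,[((proj(s,P)-[x0,y0]+.5)*k).astype(int)],True,col,1)
    for p in pts: cv2.circle(S,tuple(((proj(s,p)[0]-[x0,y0]+.5)*k).astype(int)),3,(0,255,0),-1)
    cv2.imwrite(name,S)
SH=np.array([.4743,.2212]);YAW=5.2
def tcp_for(under,sh=SH,yaw=YAW,dz=.0219):
    a=np.radians(yaw);return [sh[0]+.062*np.cos(a),sh[1]+.062*np.sin(a),under+dz]
E
python3 - <<'E'
from h import *
from workcell import bot, hand, kinematics, get_obs, vision
o=get_obs();p=o["position"]
bot.servo_line([p[0],p[1],.21],velocity=.2)
q=quat(YAW,-1).tolist()
bot.reach(tcp_for(.19),q)
bot.servo_line(tcp_for(.150),velocity=.1)
bot.dwell(.2)
o=get_obs();print(o["time_s"],o["gripper_width"],np.round(o["position"],4),tcp_for(.150),np.round(o["wrist_force"],1),np.round(o["ft_torque"],2))
for n in("top","side"):
    c=vision.read_camera(n); cv2.imwrite(f"pics/{n}2.png",c["frame"][:,:,::-1]);np.savez(f"{n}2.npz",**c)
over(c,o["position"],YAW,.0219,(205,95,100,75),8,"pics/ab.png",[[*SH,.096],[*SH,.14]])
E
```

```text
8.85 0.022509987257311966 [0.5365 0.227  0.1727] [np.float64(0.5360448327141901), np.float64(0.22681921997226237), 0.1719] [ 0.1 -0.8 -4.1] [ 0.03 -0.03  0.04]
```

View pics/ab.png

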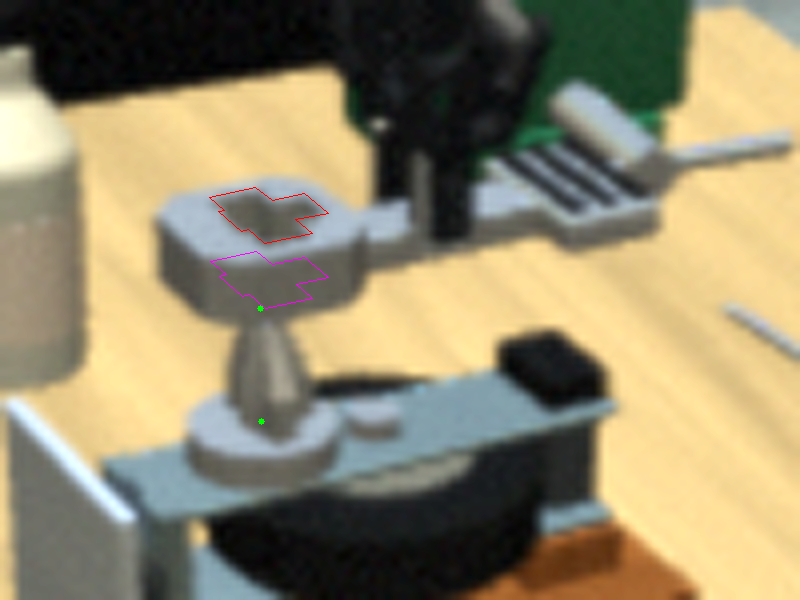

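View pics/top2.png

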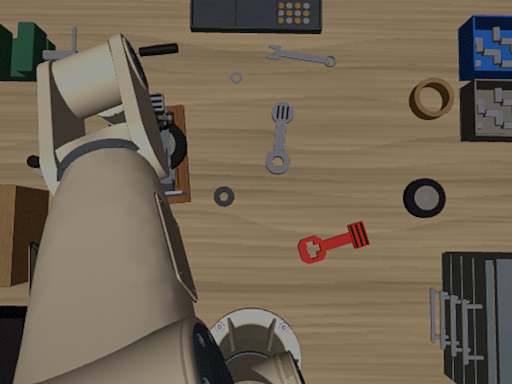

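Run:
```python
from h import *
from workcell import bot, hand, kinematics, get_obs, vision
for u in(.138,.13,.124,.118,.112,.108,.104):
    bot.servo_line(tcp_for(u),velocity=.05)
    o=get_obs();f=o["wrist_force"];print(u,round(o["time_s"],2),np.round(o["position"],4),np.round(f,1),np.round(o["ft_torque"],2))
    if np.linalg.norm(f-np.array([0,0,-4.3]))>8:break
c=vision.read_camera("side");cv2.imwrite("pics/side3.png",c["frame"][:,:,::-1])
over(c,o["position"],YAW,.0219,(205,95,100,75),8,"pics/d1.png")
```

```text
0.138 9.34 [0.5357 0.2267 0.1593] [-0.1  0.1 -4. ] [-0.   -0.01 -0.  ]
0.13 9.65 [0.5357 0.2267 0.1514] [ 0.6  0.4 -4.4] [-0.03  0.01  0.02]
0.124 9.92 [0.5358 0.2267 0.1455] [-1.1  0.5 -5.1] [-0.    0.03  0.05]
0.118 10.18 [0.5357 0.2267 0.1395] [-0.3  0.3 -4.5] [ 0.01 -0.03 -0.02]
0.112 10.45 [0.5358 0.2267 0.1335] [ 0.3 -0.3 -4.6] [-0.03  0.02  0.02]
0.108 10.7 [0.5359 0.2268 0.1296] [-0.1  0.5 -5.2] [0.01 0.01 0.03]
0.104 10.95 [0.5358 0.2267 0.1256] [ 0.5  0.1 -2.9] [ 0.02 -0.08 -0.01]
```

View pics/d1.png

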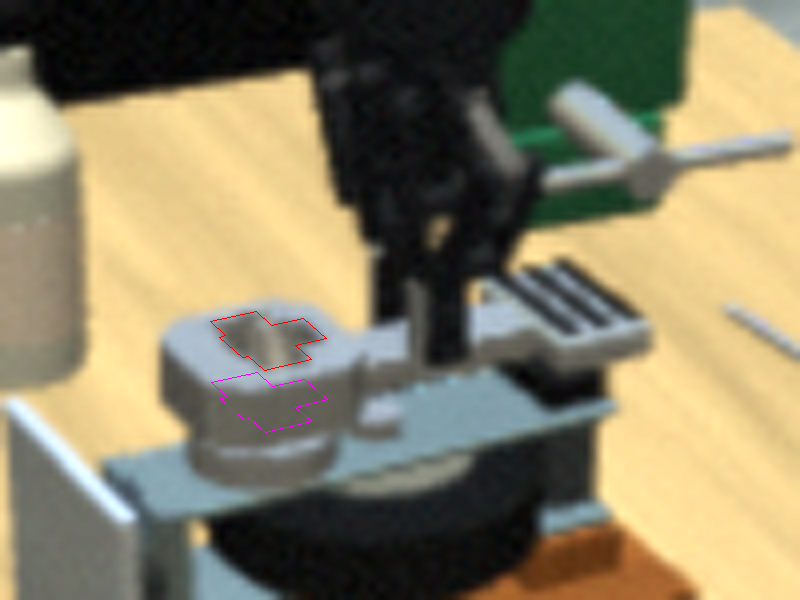

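The bore (around (265,340) in the crop) surrounds the shaft with no side force. I'll lower it onto the seat.

Run:
```python
from h import *
from workcell import bot, hand, kinematics, get_obs, vision
for u in(.1025,.101,.0995,.098,.0968,.096,.0952):
    bot.servo_line(tcp_for(u),velocity=.03)
    o=get_obs();f=o["wrist_force"];print(u,round(o["time_s"],2),np.round(o["position"],4),np.round(f,1),np.round(o["ft_torque"],2))
    if np.linalg.norm(f-np.array([0,0,-4.3]))>10:break
c=vision.read_camera("side");cv2.imwrite("pics/side4.png",c["frame"][:,:,::-1])
over(c,o["position"],YAW,.0219,(205,95,100,75),8,"pics/d2.png")
```

```text
0.1025 11.25 [0.536  0.2268 0.1244] [ 0.   0.5 -4. ] [0.02 0.   0.02]
0.101 11.5 [0.536  0.2268 0.1228] [ 0.3 -0.  -4.5] [0.02 0.04 0.01]
0.0995 11.75 [0.536  0.2268 0.1213] [ 0.3  0.4 -4.2] [-0.02 -0.08  0.01]
0.098 12.0 [0.536  0.2268 0.1198] [-0.2 -0.2 -4.4] [-0.    0.02  0.01]
0.0968 12.25 [0.536  0.2268 0.1186] [-0.8 -0.1 -4. ] [ 0.01 -0.01  0.01]
0.096 12.5 [0.5361 0.2269 0.118 ] [ 0.5  0.  -3.4] [ 0.01 -0.09 -0.01]
0.0952 12.75 [0.5362 0.2269 0.1177] [-2.9 -1.1  5.6] [-0.16  0.53  0.  ]
```

View pics/d2.png

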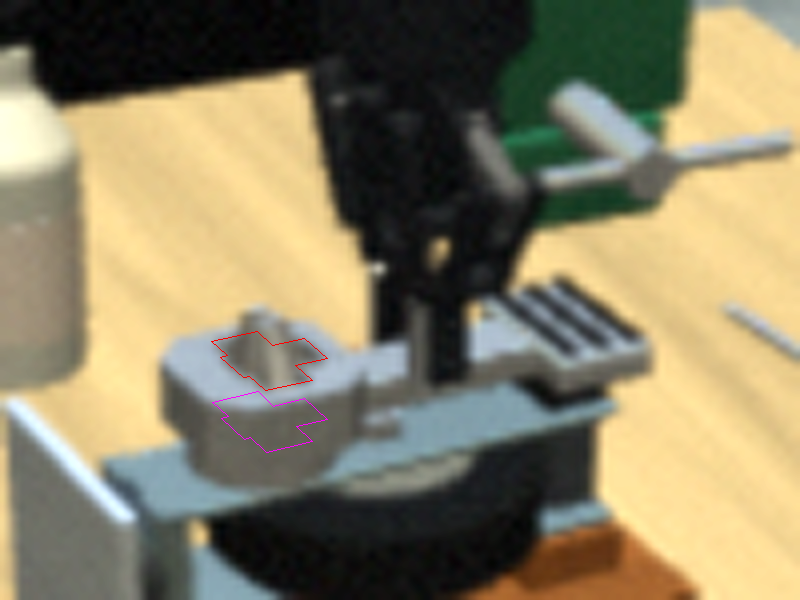

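It made contact at an underside height of 0.096 m, which is the seat. Releasing and retreating.

Run:
```python
from h import *
from workcell import bot, hand, kinematics, get_obs, vision
hand.move_gripper(.05)
o=get_obs();print(o["time_s"],o["gripper_width"],np.round(o["wrist_force"],1))
p=o["position"]
bot.servo_line([p[0],p[1],.26],velocity=.12)
bot.goto_joints([1.275, 0.353, 1.633, 0, 1.155, 1.5])
o=get_obs();print(o["time_s"],np.round(o["wrist_force"],1))
for n in("top","side"):
    c=vision.read_camera(n);cv2.imwrite(f"pics/{n}5.png",c["frame"][:,:,::-1]);np.savez(f"{n}5.npz",**c)
    x0,y0,w,h=(205,110,90,75) if n=="side" else (120,95,90,75)
    cv2.imwrite(f"pics/f_{n}.png",cv2.resize(c["frame"][y0:y0+h,x0:x0+w,::-1],None,fx=8,fy=8,interpolation=cv2.INTER_CUBIC))
```

```text
13.1833 0.05002516186987251 [ 0.7 -0.4 -0. ]
16.3917 [ 0.1 -0.4 -0.8]
```

View pics/f_side.png

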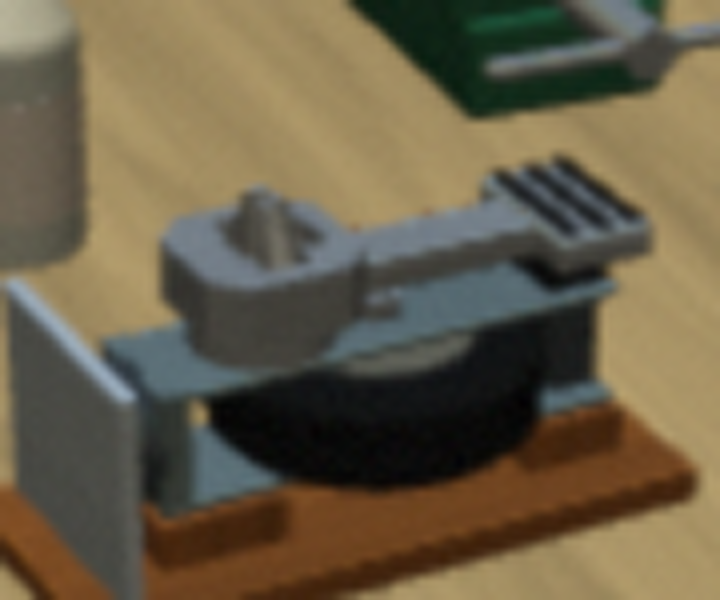

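View pics/f_top.png

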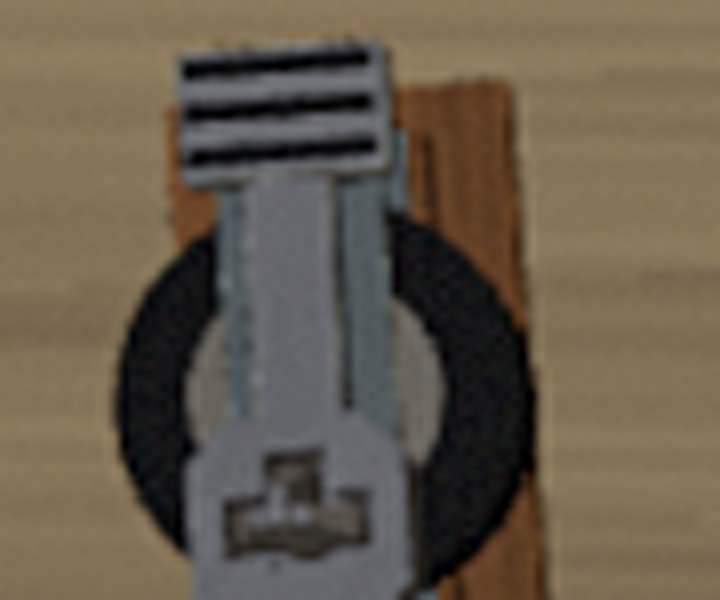

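View pics/top5.png

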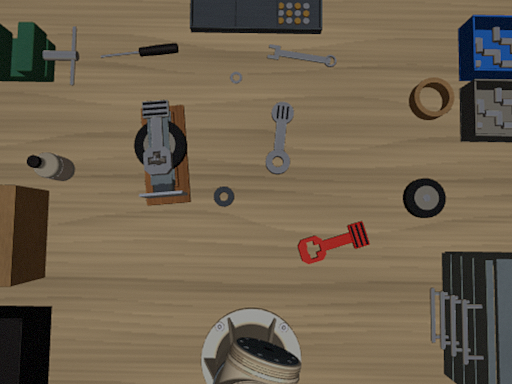

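The pictures show the splines in the T bore (top crop (290,510)). The hub is down on the collar (side crop (265,350)) and the foot plate is on the rest (575,270). The round pedal is still at (278,160).

```bash
python3 -c "
from workcell import hand_in
print(hand_in())"
```

```text
the job is handed in; nothing more can be done
None
```

I fitted the steel T-bore pedal onto the caster's shaft and handed the job in, with the robot clock at about 16.5 s of the 40 s allowed.

- **Grasp:** I gripped the pedal at mid-arm. The gripper read 22 mm rather than the 26 mm arm width, but the pedal did not slip and hung level.
- **Fit:** I turned it to 5.2° yaw and lowered it over the splines with practically no side force. It made contact with its underside at 95.8 mm, against a seat height of 96 mm, with about 10 N of contact force.
- **Final pictures:** After I released it and moved clear, the hub sits on the collar and the splines are inside the T bore. The foot plate points away from the mounting plate and rests on its support. I judged level by eye in the pictures rather than measuring it. The round-bored and red pedals have not moved.
- **What disagreed:** The top camera differed from the side camera and the robot by roughly 2–4 mm in y. I used a value between them and checked it with the bore above the shaft before lowering.

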